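# Lock the microtome's handwheel with its pin

### The arm

A 7-joint arm with a two-finger parallel gripper is mounted at the origin on a cart in front of the work surface, level with it; the furniture and walls round the work are solid. World frame = base frame: x ahead of the robot, y to its left, z up, the work surface at z = 0. Lengths are in m, angles in rad, forces in N, time in s.
With the tool pointing down it reaches from about 0.425 to 0.925 m from the base axis. Payload 6.8 kg.
Tool frame: the origin (TCP) lies on the front face of the gripper's body, between the roots of the fingers; the fingertips stand 73 mm ahead of it and the grasp point (between the pads) lies 54 mm ahead of it (env.nose_length is the distance from the TCP to the fingertips, in m); z points along the fingers, y is the direction in which the jaws open and shut (so a half turn about z gives the same grasp; the last joint's range is limited). The gripper opens to 85 mm and grips with 20 to 120 N. Pads are 22 mm wide; open, the fingers measure 114 mm over their backs; the gripper's body (76 mm by 85 mm) begins 54 mm behind the grasp point. The pads swing forward as they close: fully open they stand 13 mm farther back than shut.
Start: joints at [1.148, 0.477, 0.022, 1.555, -0.011, 1.109, -0.083], TCP at [0.209, -0.642, 0.304] pointing down, gripper open.
Joint ranges: [-2.96, 2.96], [-0.34, 2.1], [-1.41, 1.46], [0.24, 2.44], [-1.37, 4.51], [0.17, 1.92], [-2.96, 2.96]. Speed limits (rad/s): [2.39, 2.39, 3.14, 3.14, 3.14, 3.14, 3.14].

### API

Orientations are given as a unit quaternion [w, x, y, z].
In Python, from cell import env, kin, camera, calibration, job gives the robot as it stands. The module is installed in compiled form; this text tells all that it offers. Calls block until the motion is done:
- env.reach(position, orientation): joint-space move of the TCP to a pose.
- env.movel(position, velocity=0.15, rot=None, stop_force=None): straight line of the TCP; rot=None keeps the orientation; velocity is the mean speed in m/s. With stop_force (N) it stops when the force on the tool has changed by that much, and returns True; else False.
- env.goto_joints(angles): joint-space move.
- env.grip(opening, f_grip=None): finger opening in m; f_grip is the grip in N (None keeps the last); returns when the fingers have stopped.
- env.dwell(seconds).
- kin.inverse_kinematics(position, orientation): joint angles nearest the present ones, or None.
- env.get_state(): the state.
- camera(name): name is "side" or "top" or "wrist"; returns (picture, depth): 420x560x3 uint8, blue, green, red; 420x560 float32, m along the optical axis (not along the pixel's ray), 0 where there is no reading.
- calibration(name): a dict with "fx", "fy", "cx", "cy" (pixels), "k1" (the pictures are not rectified: a ray, as slopes to the right and down, at radius r is drawn at 1 + k1 r^2 times it, then the intrinsics apply), "rvec" (rotation vector, rad) and "tvec" (3), from world to camera coordinates, as OpenCV has them. Camera axes: x right, y down, z forward; pixel columns grow to the right and rows downward; lengths in m; the calibration is good to about 2 mm. A picture is of the moment at which its call begins: read the wrist's pose just before it. calibration takes no time and is no camera call; for the wrist camera it gives the pose at the moment of the call.
A pose or a line that the arm cannot do raises env.PlanningError and nothing moves.
- job.job_done(): hands the job in, once; it reports no verdict.
The state is a dict: "time": time; "qpos": joint angles; "joint_velocities": joint speeds; "joint_torque": joint torques, N m; "tcp_pos": TCP position; "orientation": TCP orientation; "force": force on the tool from outside, world axes, zero at the start; "torque": the same for the moment, N m; "opening": finger opening in m.
Only numpy, scipy, OpenCV 4.12 (cv2) and the standard library are available. Lean on these libraries where they do the work, as an engineer would, in place of code of your own. Each camera call takes 0.05 s, during which the arm holds its last target. There are 200 camera calls.

### The job

Make the microtome safe before the blade is touched: lock its handwheel with the red-knobbed lock pin from the tool stand. Stand the pin in the brass guide hole on the bearing block, gently pull the top of the handwheel towards the front until the hole in the shaft comes under the pin and it drops in, then press the pin fully home, shoulder flush on the guide, and let go. Never force the wheel against the pin or the pin against the block, and leave the vials, beaker, steel dish and paraffin block where they stand.

Things in the scene. Friction and masses are not known exactly. Their poses are not given: they have to be found in the camera images.
- pin_knob (a point): the loose lock pin's red square knob, 24 x 24 mm, 22 mm tall, 50 g in all; this point is the knob's centre, x and y square to its faces, z up along the pin. Below the knob a 10 mm neck, a 20 mm steel shoulder (underside 31 mm below this point) and the 8 mm shank, 41 mm long, with a bevelled tip (72 mm below this point). It starts upright in the tool stand, shoulder on the stand
- pin_shoulder (a point): centre of the underside of the same pin's shoulder, 31 mm below the knob's centre; it lies on the guide's mouth when the pin is home
- lock_pin: the same pin; origin at the centre of its tip, z up along the pin. It bends if it is squeezed against the bearing block with more than 40 N
- lock_block: aluminium bearing block of the microtome's shaft, fixed, 50 mm along x, 45 mm along y, brass guide bush on top; origin on the bench plane straight under the guide hole; x points to the microtome's back, y to its left (drive housing, from y = 41 mm on, no higher than the block), z up
- guide_mouth (a point): centre of the brass guide bush's mouth, on top of the bearing block, 128 mm above the bench: an upright hole 9 mm wide and 24 mm deep, with a countersink 15 mm wide. The shaft's collar turns just under it. A pin let go in the guide rests upright on the collar with its shoulder 16 mm above the mouth
- wheel_axis (a point): centre of the black handwheel; its axis is this frame's y axis (x to the microtome's back, z up; the frame does not turn with the wheel). The wheel is a disc 124 mm across and 14 mm thick, fast on the collar's shaft, 88 mm to the right of the guide hole
- tool_stand: grey-blue block for loose tools, fixed, 46 x 78 x 46 mm, origin under its centre; the pin stands in its hole 14 mm to -y of the centre, a thin hex key stands 24 mm to +y, up to 20 mm above the block
- vial_white: small screw vial, white cap, 23 x 48 mm, bystander
- vial_blue: small screw vial, blue cap, 23 x 48 mm, bystander
- beaker: plastic beaker 64 x 78 mm, bystander
- dish: small steel dish 99 x 29 mm, bystander
- spare_block: paraffin block 30 x 46 x 22 mm, bystander
- collar_top (a point): top of the shaft's round steel collar (56 mm across), 25 mm below the guide's mouth; this point does not turn. The collar has a cross-hole 9.4 mm wide. Once it comes under the pin, the pin drops about 6 mm on to a spring ball and blocks the wheel; about 4 to 8 N press it past the ball, 10 mm further, until its shoulder lies on the mouth
- wheel_top (a point): highest point of the handwheel's rim, 62 mm above its axis (does not turn). Pinch the rim across its two faces from above; 55 mm free on the block's side. It turns with about 2 N and stays where left. The cross-hole starts 25 to 60 degrees behind the guide: pull the wheel's top to the front (-x). No mark shows its angle. Over 10 N at the rim on the dropped pin is too much

How it is judged:
At the end, for the whole second after the job is handed in: The pin stands upright (within 4.6 degrees) and at rest in the guide hole (shoulder's centre within 3 mm of the mouth's) with its shoulder no more than 2 mm above the guide's mouth, so that its shank stands in the shaft's cross-hole (z of pin_shoulder in the frame of guide_mouth below 0.002 m and horizontal distance between pin_shoulder and guide_mouth below 0.003 m and angle between pin_knob's own z axis and vertical below 0.08 rad and linear speed of lock_pin below 0.01 m/s); the robot touches nothing.
It fails at once if the pin is forced against the bearing block with more than 40 N (contact force between lock_pin and lock_block above 40 N).
It fails at once if a vial, the beaker, the dish or the paraffin block is moved by more than 25 mm (distance of any of vial_white, vial_blue, beaker, dish, spare_block from where it was at the start of the episode above 0.025 m).
It also fails if it takes over 72 s, if anything falls off the work surface, if the arm or the gripper's body presses on something with over 40 N, if the wrist force passes 120 N, or if a joint passes its speed limit or range.

## Working session

There is one attempt and no reset: what is moved stays moved. The work goes in short steps, each a Python script; the robot and the scene stay as the last script left them, time stands still between calls to the robot, and variables do not carry over. Pictures are saved under pics/ and viewed, about 8 in all and at most 12, crops included, and the job is handed in when it is done.

```bash
mkdir -p pics
cat > h.py <<'E'
import numpy as np, cv2
from cell import env,kin,camera,calibration,job
def shot(name,fn=None):
    c=calibration(name); im,d=camera(name)
    if fn: cv2.imwrite('pics/'+fn+'.png',im); np.savez('pics/'+fn+'.npz',im=im,d=d,**{k:np.array(v) for k,v in c.items()})
    return im,d,c
def load(fn):
    z=np.load('pics/'+fn+'.npz'); return z['im'],z['d'],{k:z[k] for k in z.files if k not in('im','d')}
def rays(c,u,v):
    K=np.array([[c['fx'],0,c['cx']],[0,c['fy'],c['cy']],[0,0,1.]],float)
    x=(np.asarray(u,float)-c['cx'])/c['fx'];y=(np.asarray(v,float)-c['cy'])/c['fy']
    a,b=x.copy(),y.copy()
    for _ in range(20):
        s=1+c['k1']*(a*a+b*b);a=x/s;b=y/s
    return np.stack([a,b,np.ones_like(a)],-1)
def world(c,u,v,depth):
    R,_=cv2.Rodrigues(np.array(c['rvec'],float)); p=rays(c,u,v)*np.asarray(depth)[...,None]
    return (p-np.array(c['tvec'],float).ravel())@R
def onplane(c,u,v,z):
    R,_=cv2.Rodrigues(np.array(c['rvec'],float)); o=-R.T@np.array(c['tvec'],float).ravel()
    r=rays(c,np.array(u),np.array(v))@R
    return o+r*((z-o[2])/r[...,2])[...,None]
def project(c,P):
    R,_=cv2.Rodrigues(np.array(c['rvec'],float)); p=R@np.asarray(P,float)+np.array(c['tvec'],float).ravel()
    a,b=p[:2]/p[2]; s=1+c['k1']*(a*a+b*b); return c['fx']*a*s+c['cx'],c['fy']*b*s+c['cy']
def cloud(c,d):
    v,u=np.mgrid[0:d.shape[0],0:d.shape[1]]
    return world(c,u,v,d)
E
python3 - <<'E'
from h import *
for n in('top','side'):
    im,d,c=shot(n,n+'0'); R,_=cv2.Rodrigues(np.array(c['rvec'],float)); print(n,-R.T@np.array(c['tvec']).ravel(),R[2],c['fx'],c['k1'])
a=[load(n+'0')[0] for n in('top','side')]
cv2.imwrite('pics/both.png',cv2.resize(np.vstack(a),(0,0),fx=.71,fy=.71))
print(env.get_state())
E
```

```text
top [ 0.42285613 -0.01477811  1.19871204] [ 0.10789759 -0.01579353 -0.99403656] 395.6318939826646 -0.04740476691489183
side [ 0.25718714 -0.93250076  0.6928978 ] [ 0.2646579   0.80741762 -0.52728834] 415.8386096838133 -0.06550718981073946
{'time': 0.1, 'qpos': array([ 1.14796306,  0.47772069,  0.02238951,  1.55635523, -0.01150978,
        1.10931144, -0.08307522]), 'joint_velocities': array([ 0.00080089, -0.00161266,  0.00082749, -0.00285885,  0.00054937,
       -0.00138074, -0.00011468]), 'joint_torque': array([ 4.78318630e-03, -5.97759247e+01,  1.61340762e+00, -2.81953490e+01,
        1.26993185e-02,  5.03743038e-03,  2.13372846e-05]), 'tcp_pos': array([ 0.20879842, -0.64145377,  0.30302045]), 'orientation': array([-8.09489925e-04,  9.87643155e-01,  1.56717279e-01, -1.96346177e-04]), 'force': array([-0.09509554,  0.54358443,  0.06542531]), 'torque': array([-0.03273247,  0.00916225,  0.02494799]), 'opening': 0.08514317199084034}
```

View pics/top0.png

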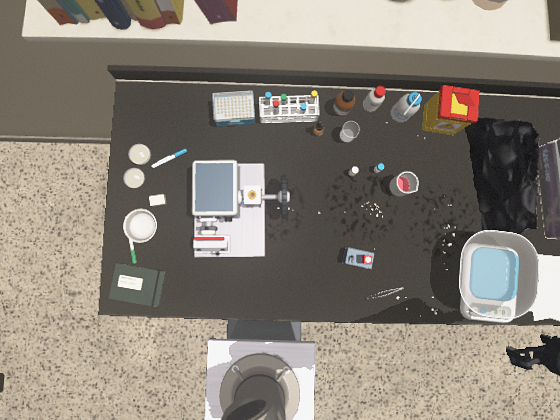

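View pics/side0.png

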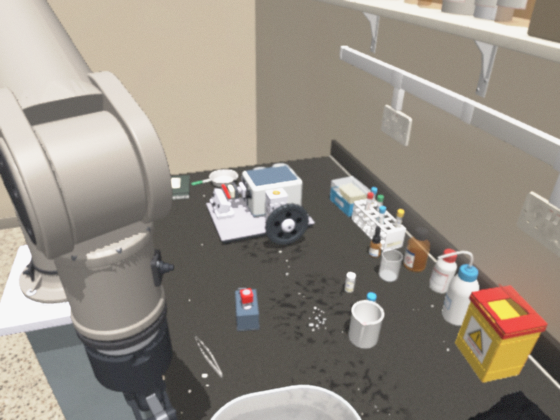

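The top picture shows the guide at about (252,195), the wheel at (284,197) and the stand at (360,258), with the pin knob at (367,259). Next I'll enlarge those and get positions from the depth.

Run:
```python
from h import *
im,d,c=load('top0')
a=cv2.resize(im[165:230,225:305],(0,0),fx=7,fy=7,interpolation=cv2.INTER_CUBIC)
b=cv2.resize(im[240:277,330:385],(0,0),fx=7,fy=7,interpolation=cv2.INTER_CUBIC)
H=a.shape[0]; b=np.vstack([b,np.zeros((H-b.shape[0],b.shape[1],3),np.uint8)])
o=np.hstack([a,b]);print(o.shape);cv2.imwrite('pics/crop1.png',cv2.resize(o,(0,0),fx=.8,fy=.8))
W=cloud(c,d)
hsv=cv2.cvtColor(im,cv2.COLOR_BGR2HSV)
red=((hsv[...,0]<8)|(hsv[...,0]>172))&(hsv[...,1]>120)
s=np.zeros_like(red);s[245:275,340:380]=1
m=red&s; P=W[m];print('red',m.sum(),np.median(P,0),P.max(0),P.min(0))
v,u=np.nonzero(m);print(u.mean(),v.mean(),u.min(),u.max(),v.min(),v.max(), onplane(c,u.mean(),v.mean(),.09))
# stand top
z=W[...,2]; m=s&(abs(z-.046)<.006); v,u=np.nonzero(m); pts=W[m][:,:2].astype(np.float32); print('stand',cv2.minAreaRect(pts))
# guide
s=np.zeros_like(red);s[180:210,240:265]=1
m=s&(z>.118)&(z<.135); print('blocktop',m.sum(),cv2.minAreaRect(W[m][:,:2].astype(np.float32)),np.median(W[m],0))
s=np.zeros_like(red);s[170:220,266:300]=1
m=s&(z>.04); P=W[m]; print('wheel',m.sum(),P.min(0),P.max(0),cv2.minAreaRect(P[:,:2].astype(np.float32)))
np.set_printoptions(precision=3,suppress=True,linewidth=150)
print(z[186:206:2,240:292:3])
```

```text
(455, 945, 3)
red 34 [ 0.40082689 -0.2847943   0.08778814] [ 0.41278789 -0.27813251  0.09364232] [ 0.3902137  -0.31103331  0.04660987]
366.61764705882354 259.44117647058823 363 371 255 263 [ 0.40099236 -0.28775344  0.09      ]
stand ((0.4029752016067505, -0.276444673538208), (0.07983383536338806, 0.04594914987683296), 79.43879699707031)
blocktop 287 ((0.5688202381134033, 0.038658320903778076), (0.04996151104569435, 0.041419968008995056), 1.9237065315246582) [0.56824815 0.03921182 0.12562728]
wheel 369 [ 0.42285613 -0.06639217  0.04153313] [ 6.32960561e-01 -5.23314037e-04  1.19871204e+00] ((0.528465986251831, -0.03758145123720169), (0.20573760569095612, 0.06607399135828018), 5.620476245880127)
[[ 0.021  0.025  0.125  0.128  0.12   0.125  0.125  0.026  0.002 -0.005  0.003 -0.    -0.001 -0.001  0.135  0.135  0.     0.001]
 [ 0.028  0.03   0.123  0.127  0.122  0.124  0.127  0.028  0.002  0.003 -0.002 -0.002 -0.002  0.001  0.136  0.136 -0.001 -0.002]
 [ 0.082  0.098  0.128  0.124  0.125  0.126  0.126  0.03   0.002  0.003 -0.001  0.002  0.002  0.006  0.138  0.135  0.    -0.003]
 [ 0.088  0
[... 192 characters left out ...]
.001  0.003  0.001  0.088  0.138  0.141  0.093  0.   ]
 [ 0.098  0.083  0.126  0.129  0.101  0.125  0.127  0.08   0.079  0.084  0.084  0.085  0.08   0.093  0.139  0.14   0.089 -0.002]
 [ 0.096  0.083  0.125  0.128  0.128  0.128  0.126  0.083  0.083  0.079  0.081  0.077  0.081  0.089  0.134  0.137  0.091  0.002]
 [ 0.097  0.022  0.126  0.122  0.124  0.126  0.124  0.088  0.     0.001  0.002  0.002  0.002  0.091  0.137  0.138  0.086  0.001]
 [ 0.089  0.1    0.126  0.125  0.123  0.126  0.123  0.021  0.001 -0.001 -0.001  0.001  0.007  0.08   0.131  0.132 -0.003  0.005]
 [ 0.076  0.023  0.119  0.121  0.117  0.116  0.119  0.025  0.     0.002 -0.    -0.    -0.001  0.001  0.133  0.132  0.002  0.006]]
```

View pics/crop1.png

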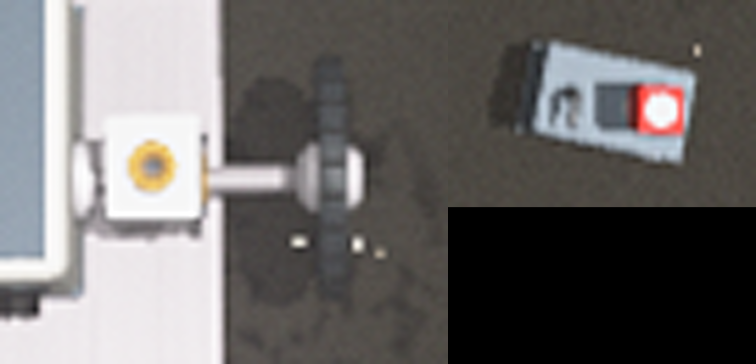

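```bash
cat >> h.py <<'E'
from scipy.spatial.transform import Rotation as Rr
def quat(yang,tilt=0.,ax=None):
    """tool down, tool y axis at world angle yang; tilt about horizontal axis ax"""
    y=np.array([np.cos(yang),np.sin(yang),0]);z=np.array([0,0,-1.]);x=np.cross(y,z)
    R=Rr.from_matrix(np.stack([x,y,z],1))
    if ax is not None: R=Rr.from_rotvec(tilt*np.asarray(ax))*R
    q=R.as_quat(); return np.array([q[3],q[0],q[1],q[2]])
E
python3 - <<'E'
from h import *
np.set_printoptions(precision=3,suppress=True,linewidth=150)
im,d,c=load('top0')
print('guide',onplane(c,251.7,194.05,.128))
f=lambda x,y:((x+.5)/5.6-.5+225,(y+.5)/5.6-.5+165)
for n,p,z in (('wheelfrontlow',(334,298),.077),('wheelback',(331,57),.077),('hub',(330,178),.139),('shaftmid',(250,178),.085)):
    print(n,onplane(c,*f(*p),z))
W=cloud(c,d);z=W[...,2]
s=np.zeros(z.shape,bool);s[180:215,240:268]=1
m=(z>.115)&(z<.14)&s;print(cv2.minAreaRect(W[m][:,:2].astype(np.float32)),W[m].min(0),W[m].max(0))
print('house z',np.median(z[170:205,200:232]))
s[:]=0;s[170:220,272:296]=1
m=s&(z>.12)&(z<.15);print('rimtop',W[m].mean(0),W[m].min(0),W[m].max(0),np.percentile(W[m][:,2],95))
s0=np.radians(79.4)
for n,pos,ys in (('stand',[.4005,-.289,.25],[s0-np.pi/2,s0+np.pi/2,0]),('guide',[.569,.039,.3],[0,np.pi,np.pi/2,-np.pi/2])):
  for y in ys: print(n,round(y,2),kin.inverse_kinematics(np.array(pos),quat(y)))
ax=np.array([0,1,0.])
for y in(np.pi/2,-np.pi/2):
  for t in(-35,-20,0,20,35):
    t=np.radians(t); r=.062-.008+.054
    p=np.array([.568+r*np.sin(t),-.049,.077+r*np.cos(t)]); print('wheel',y,t,kin.inverse_kinematics(p,quat(y,t,ax)))
print(calibration('wrist')['tvec'],env.nose_length)
E
```

```text
guide [0.57  0.038 0.128]
wheelfrontlow [ 0.512 -0.054  0.077]
wheelback [ 0.636 -0.05   0.077]
hub [ 0.565 -0.049  0.139]
shaftmid [ 0.571 -0.01   0.085]
((0.5688202381134033, 0.038658320903778076), (0.04996151104569435, 0.041419968008995056), 1.9237065315246582) [0.543 0.017 0.116] [0.594 0.06  0.133]
house z 0.12909722811880522
rimtop [ 0.572 -0.049  0.132] [ 0.527 -0.057  0.121] [ 0.616 -0.041  0.141] 0.13928975728155238
stand -0.19 [ 0.809  0.269 -0.361  2.015  0.122  0.877  0.197]
stand 2.96 [ 0.291  0.246  0.243  2.049 -0.078  0.855 -2.749]
stand 0 [ 0.841  0.273 -0.398  2.014  0.136  0.88   0.369]
guide 0 [ 0.342  0.384 -0.659  1.78   0.265  1.068 -0.411]
guide 3.14 [ 0.676  0.576 -1.18   1.761  0.571  1.2    2.475]
guide 1.57 [ 0.497  0.444 -0.878  1.771  0.378  1.106  1.064]
guide -1.57 [ 0.242  0.358 -0.526  1.787  0.204  1.051 -1.93 ]
wheel 1.5707963267948966 -0.6108652381980153 [ 0.956  0.582 -1.171  2.354  1.866  0.534 -0.123]
wheel 1.5707963267948966 -0.3490658503988659 [ 0.484  0.375 -0.6    2.174  0.664  0.369  0.935]
wheel 1.5707963267948966 0.0 [ 0.52   0.548 -0.711  1.877  0.455  0.885  1.156]
wheel 1.5707963267948966 0.3490658503988659 [ 0.447  0.759 -0.713  1.577  0.411  1.34   1.197]
wheel 1.5707963267948966 0.6108652381980153 [ 0.389  0.933 -0.716  1.354  0.401  1.655  1.199]
wheel -1.5707963267948966 -0.6108652381980153 [ 0.301  0.326 -0.378  2.389  2.473  0.212  2.248]
wheel -1.5707963267948966 -0.3490658503988659 [ 0.203  0.329 -0.271  2.192  0.344  0.299 -1.921]
wheel -1.5707963267948966 0.0 [ 0.194  0.463 -0.277  1.899  0.171  0.802 -1.746]
wheel -1.5707963267948966 0.3490658503988659 [ 0.111  0.656 -0.19   1.604  0.1    1.242 -1.681]
wheel -1.5707963267948966 0.6108652381980153 [ 0.057  0.823 -0.124  1.385  0.059  1.549 -1.646]
[-0.674 -0.042  0.382] 0.0726
```

Run:
```python
from h import *
np.set_printoptions(precision=4,suppress=True)
env.grip(.06)
env.reach(np.array([.4005,-.289,.24]),quat(np.radians(-10.6)))
im,d,c=shot('wrist','w1'); st=env.get_state(); print(st['time'],st['tcp_pos'],st['force'])
R,_=cv2.Rodrigues(np.array(c['rvec'],float));print(-R.T@np.array(c['tvec']).ravel(),R[2])
hsv=cv2.cvtColor(im,cv2.COLOR_BGR2HSV)
m=((hsv[...,0]<8)|(hsv[...,0]>172))&(hsv[...,1]>120); W=cloud(c,d)
mt=m&(abs(W[...,2]-.088)<.006); print(mt.sum(),W[mt].mean(0),cv2.minAreaRect(W[mt][:,:2].astype(np.float32)))
```

```text
2.0333 [ 0.4002 -0.2906  0.2401] [-0.3452 -0.2109  0.8209]
[ 0.4164 -0.2081  0.3104] [-0.0609 -0.3217 -0.9449]
558 [ 0.4018 -0.2894  0.0873] ((0.40133291482925415, -0.2919280230998993), (0.02399677410721779, 0.02335982769727707), 88.49628448486328)
```

View pics/w1.png

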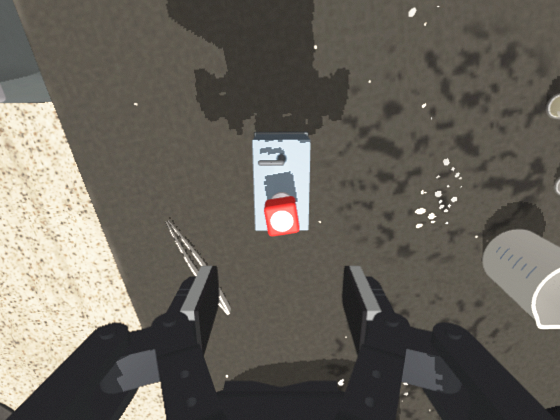

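The wrist view shows the red knob at (282,216), the hex key at (270,160) and the stand below it. The knob is turned to about -1.5° and its centre is near (0.401,-0.291). I'll grasp it now.

```bash
python3 - <<'E'
from h import *
np.set_printoptions(precision=4,suppress=True)
q=quat(np.radians(-1.5))
def p(n):
    s=env.get_state();print(n,round(s['time'],2),s['tcp_pos'],s['force'],round(s['opening'],4))
env.reach(np.array([.401,-.291,.20]),q);p('above')
print('hit',env.movel(np.array([.401,-.291,.132]),.1,stop_force=8));p('down')
env.grip(.0,60);p('grip')
print(env.movel(np.array([.401,-.291,.31]),.12,stop_force=25));p('lift')
g=[.569,.0385]
env.reach(np.array([g[0],g[1],.31]),quat(np.radians(1.5)));env.dwell(.3);p('guide')
im,d,c=shot('wrist','w2')
print(project(c,[g[0],g[1],.128]))
shot('side','s2')
E
python3 -c "
import cv2,numpy as np
a=cv2.imread('pics/w2.png');b=cv2.imread('pics/s2.png')
cv2.imwrite('pics/v4.png',np.hstack([a[:,100:460],cv2.resize(b[120:280,200:360],(420,420),interpolation=2)]))"
```

```text
above 2.32 [ 0.3998 -0.2913  0.1992] [-0.0344  0.2168 -0.0909] 0.0595
hit False
down 3.15 [ 0.4015 -0.2912  0.1326] [-0.6176 -0.3534  0.0463] 0.0601
grip 3.57 [ 0.4013 -0.2912  0.1327] [-0.759   1.0463  5.8464] 0.0234
False
lift 5.2 [ 0.4007 -0.2908  0.3093] [ 0.704  -0.3373 -0.1105] 0.0228
guide 6.88 [0.569  0.0376 0.31  ] [-0.3421 -0.4563  0.2022] 0.0235
(np.float64(279.8494570526751), np.float64(204.61324433763093))
```

View pics/v4.png

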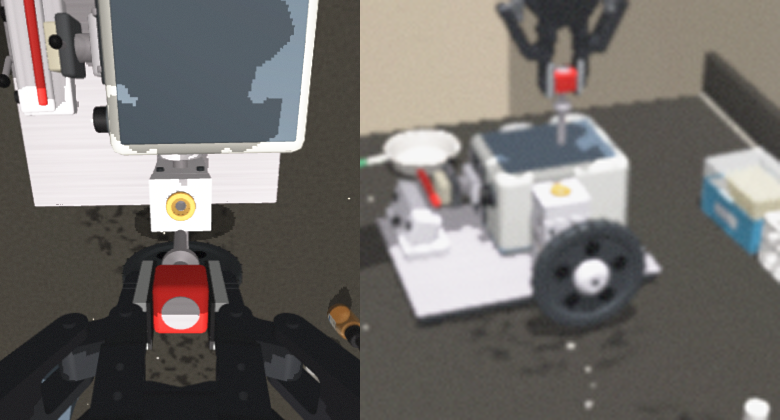

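The wrist view shows the brass bush at (280,207), 2 px from the prediction, with the pin hanging straight between the jaws. I'll compute the guide and knob centres, lower the pin to just above the mouth and check there.

```bash
cat >> h.py <<'E'
def p(n):
    s=env.get_state();print(n,round(s['time'],2),s['tcp_pos'],s['force'],round(s['opening'],4))
np.set_printoptions(precision=4,suppress=True)
E
python3 - <<'E'
from h import *
im,d,c=load('w2'); W=cloud(c,d)
hsv=cv2.cvtColor(im,cv2.COLOR_BGR2HSV)
m=(hsv[...,0]>15)&(hsv[...,0]<32)&(hsv[...,1]>110)&(abs(W[...,2]-.128)<.012)
s=np.zeros(m.shape,bool);s[180:235,255:305]=1;m&=s
pts=np.argwhere(m)[:,::-1].astype(np.float32); e=cv2.fitEllipse(cv2.convexHull(pts)); print('brass',m.sum(),e,onplane(c,*e[0],.128),np.median(W[m],0))
m=((hsv[...,0]<8)|(hsv[...,0]>172))&(hsv[...,1]>120);s[:]=0;s[255:345,240:320]=1
m&=s;P=W[m];top=np.percentile(P[:,2],97);print('knobtop',top,cv2.minAreaRect(P[P[:,2]>top-.004][:,:2].astype(np.float32)), 'expected top',.31-.054+.011)
g=onplane(c,*e[0],.128)
env.movel(np.array([g[0],g[1],.274]),.15,stop_force=8);env.dwell(.3);p('pre')
im,d,c=shot('wrist','w3')
T=env.get_state()['tcp_pos']
print('tip exp',project(c,[T[0],T[1],T[2]-.126]),'g',project(c,[g[0],g[1],.128]))
cv2.imwrite('pics/v5.png',cv2.resize(im[150:290,210:350],(0,0),fx=4.2,fy=4.2,interpolation=2))
im,d,c=shot('side','s3')
E
```

```text
brass 561 ((280.09710693359375, 205.8487091064453), (28.30158042907715, 28.887126922607422), 93.37712097167969) [0.5692 0.0374 0.128 ] [0.5693 0.0372 0.1277]
knobtop 0.26623120438422676 ((0.5683425664901733, 0.07327437400817871), (0.023346496745944023, 0.0965965986251831), 1.6581296920776367) expected top 0.267
pre 7.67 [0.5696 0.0376 0.2748] [-0.23   -0.6784  0.6172] 0.0228
tip exp (np.float64(279.327939762078), np.float64(232.7974411017395)) g (np.float64(278.983618171004), np.float64(221.47970107374255))
```

View pics/v5.png

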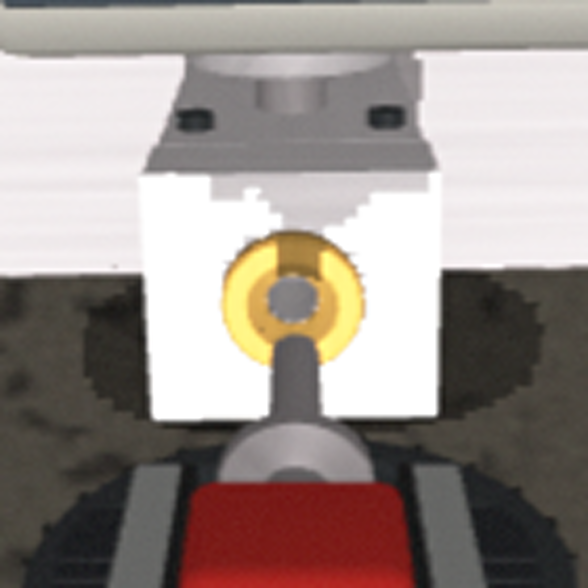

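The enlarged crop shows the tip at (297,346) over the hole at (293,300). After perspective the pin is about 0.5 mm too far to +x and y is right, so I'll correct x and insert.

Run:
```python
from h import *
g=np.array([.5690,.0374])
print(env.movel(np.array([*g,.245]),.05,stop_force=5));p('in')
print(env.movel(np.array([*g,.227]),.02,stop_force=4));p('down')
```

```text
False
in 8.51 [0.5689 0.0374 0.2449] [-0.399   0.7738  0.6428] 0.0231
True
down 9.21 [0.569  0.0374 0.2305] [-1.5439 -0.757   5.6688] 0.0229
```

Run:
```python
from h import *
env.grip(.05);p('open')
env.movel(np.array([.569,.0374,.31]),.2)
env.reach(np.array([.572,-.050,.31]),quat(np.radians(-88.5)));env.dwell(.3);p('over wheel')
im,d,c=shot('wrist','w4'); W=cloud(c,d); 
hsv=cv2.cvtColor(im,cv2.COLOR_BGR2HSV)
m=((hsv[...,0]<8)|(hsv[...,0]>172))&(hsv[...,1]>120)&(np.hypot(W[...,0]-.569,W[...,1]-.037)<.03)
P=W[m]; 
if len(P): top=np.percentile(P[:,2],95);print('knob',m.sum(),top,cv2.minAreaRect(P[P[:,2]>top-.004][:,:2].astype(np.float32)))
z=W[...,2]
m=(abs(W[...,1]+.05)<.03)&(z>.09)&(z<.145)&(abs(W[...,0]-.57)<.07)&(d>.05)
P=W[m];print(m.sum(),P.min(0),P.max(0))
for x in np.arange(.52,.63,.01):
    Q=P[abs(P[:,0]-x)<.005]
    if len(Q)>5: zt=np.percentile(Q[:,2],90);T=Q[Q[:,2]>zt-.006];print(round(x,3),len(Q),zt,np.percentile(T[:,1],[2,98]),T[:,1].mean())
cv2.imwrite('pics/v6.png',im)
```

```text
open 9.58 [0.5683 0.0371 0.2296] [ 0.4301 -1.4045  0.171 ] 0.0499
over wheel 11.62 [ 0.572  -0.0498  0.31  ] [0.4095 0.9168 0.3544] 0.05
knob 1206 0.18690028403655182 ((0.5739721059799194, 0.037210479378700256), (0.023182958364486694, 0.023798396810889244), 2.1617701053619385)
2336 [ 0.5192 -0.0647  0.09  ] [ 0.6339 -0.0389  0.1401]
0.52 34 0.11230003515525559 [-0.0596 -0.0476] -0.053542792685357124
0.53 84 0.12324137771398389 [-0.0595 -0.0467] -0.05319044665847609
0.54 116 0.1300685146912658 [-0.0594 -0.0466] -0.05293695883493164
0.55 156 0.1340395057872934 [-0.059  -0.0456] -0.05248226872682812
0.56 186 0.13664942028929164 [-0.0585 -0.0455] -0.05193163489527406
0.57 281 0.13815822726242666 [-0.0581 -0.0453] -0.05166818534312912
0.58 286 0.13718196924610684 [-0.0577 -0.0443] -0.051005723399807995
0.59 241 0.13644404302921756 [-0.0575 -0.0441] -0.05074037595050056
0.6 244 0.13250198438606395 [-0.0572 -0.0438] -0.05037948825053387
0.61 249 0.1277630496303028 [-0.0562 -0.0436] -0.05012945477007217
0.62 251 0.12049362493763105 [-0.0561 -0.0433] -0.049876885350568806
```

View pics/v6.png

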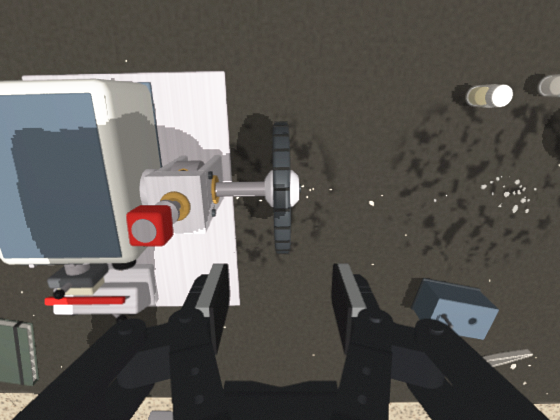

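The view shows the pin standing in the guide, with its knob at (150,225) and its top at z = 0.187, so it rests on the collar. The wheel rim runs from (282,122) to (282,252). Its yaw is about 2.1°, with its centre near (0.5725,-0.051,0.077). Next I'll pinch the back of the rim and sweep it forward in small steps, watching the force and the knob's height.

```bash
cat >> h.py <<'E'
YAW=np.radians(2.1);EX=np.array([np.cos(YAW),np.sin(YAW),0]);EY=np.array([-np.sin(YAW),np.cos(YAW),0]);EZ=np.array([0,0,1.])
C=np.array([.5725,-.051,.077])
def wp(t,r=.110): return C+r*(np.sin(t)*EX+np.cos(t)*EZ), quat(-np.pi/2+YAW,t,EY)
def knobz():
    im,d,c=shot('wrist'); W=cloud(c,d); hsv=cv2.cvtColor(im,cv2.COLOR_BGR2HSV)
    m=((hsv[...,0]<8)|(hsv[...,0]>172))&(hsv[...,1]>120)&(np.hypot(W[...,0]-.569,W[...,1]-.037)<.03)
    return (m.sum(),np.percentile(W[m][:,2],95)) if m.sum()>30 else (m.sum(),None)
def sweep(t,tend,step=np.radians(3),lim=6.):
    f0=env.get_state()['force']
    while t>tend+1e-6:
        t=max(tend,t-step); pos,q=wp(t)
        hit=env.movel(pos,.03,rot=q,stop_force=5)
        s=env.get_state(); f=s['force']-f0
        ft=f@(np.cos(t)*EX-np.sin(t)*EZ); fr=f@(np.sin(t)*EX+np.cos(t)*EZ); fy=f@EY
        n,k=knobz()
        print(round(s['time'],1),round(np.degrees(t),1),hit,'ft %.1f fr %.1f fy %.1f'%(ft,fr,fy),n,k,flush=True)
        if hit or ft>lim or (k and k<.183): break
    return t
E
python3 - <<'E'
from h import *
env.grip(.04)
t=np.radians(35)
pos,q=wp(t,.17);env.reach(pos,q);env.dwell(.2);p('pre');print(knobz())
pos,q=wp(t);print(env.movel(pos,.1,rot=q,stop_force=8));p('at')
env.grip(0,20);p('grip')
sweep(t,np.radians(-4)); p('end')
shot('wrist','w5');shot('side','s5')
E
```

```text
pre 12.82 [ 0.6699 -0.0479  0.2195] [-0.3951 -0.2457 -0.2409] 0.0396
(np.int64(454), np.float64(0.1793184147036225))
False
at 13.62 [ 0.636  -0.0487  0.1677] [1.1337 0.3025 0.5518] 0.0401
grip 13.96 [ 0.6362 -0.0483  0.1677] [2.2678 1.0598 3.3149] 0.0133
14.2 32.0 True ft 0.4 fr -0.6 fy -1.8 0 None
end 14.22 [ 0.6336 -0.0485  0.1695] [ 2.1818 -0.0771  5.0064] 0.0132
```

```bash
sed -i "s/stop_force=5)/stop_force=8)/; s/f0=env.get_state()\['force'\]/f0=0/; s/if hit or ft>lim/if ft>lim/" h.py
python3 - <<'E'
from h import *
sweep(np.radians(33),np.radians(-4)); p('end')
shot('wrist','w6');shot('side','s6')
E
```

```text
14.6 30.0 True ft 0.0 fr 2.6 fy 0.6 62 0.1676353410718007
end 14.69 [ 0.6282 -0.0487  0.1727] [ 1.5814 -0.3537  3.3006] 0.0137
```

```bash
sed -i "s/(k and k<.183)/(n>600 and k<.183)/; s/pos,.03,/pos,.02,/" h.py
python3 - <<'E'
from h import *
s=env.get_state()['tcp_pos']-C; t=np.arctan2(s@EX,s[2]); print(np.degrees(t),np.linalg.norm(s))
sweep(t,np.radians(0),step=np.radians(4)); p('end')
shot('wrist','w6');shot('side','s6')
E
```

```text
30.22578542741151 0.1107865042687337
15.3 26.2 False ft 3.4 fr 5.4 fy -0.3 377 0.17200770934580864
15.9 22.2 False ft 2.8 fr 7.3 fy 0.8 1006 0.1749016414244761
end 15.94 [ 0.6147 -0.0493  0.1792] [4.7801 0.0425 4.6678] 0.0136
```

View pics/w6.png

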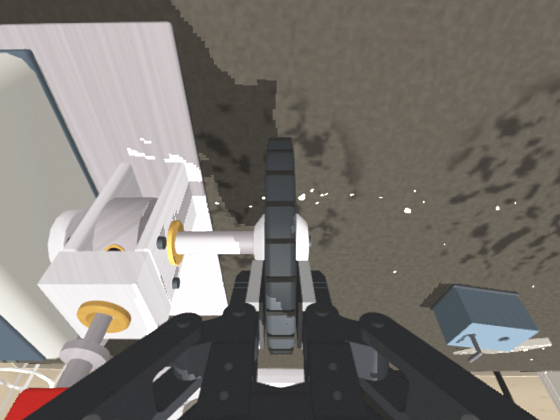

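The view shows the rim well gripped and the pin still up, its shoulder at (85,352) clear of the bush at (103,316). The knob is cut off at the frame's bottom, so the height readings aren't valid at this tilt. I'll regrip to relieve the radial load and continue.

```bash
sed -i "s/(n>600 and k<.183)/(t<.2 and n>600 and k<.1825)/; s/if ft>lim/if hit or ft>lim/" h.py
python3 - <<'E'
from h import *
def cur():
    s=env.get_state()['tcp_pos']-C; return np.arctan2(s@EX,s[2])
env.grip(.03); pos,q=wp(cur()); env.movel(pos,.05,rot=q); p('free'); env.grip(0,20); p('regrip')
t=sweep(cur(),np.radians(0),step=np.radians(3)); p('end')
shot('wrist','w7');shot('side','s7')
E
```

```text
free 16.6 [ 0.6132 -0.0496  0.179 ] [-0.2525 -0.958   0.6965] 0.0301
regrip 16.88 [ 0.6135 -0.0493  0.1792] [-0.3682 -0.0035  0.0125] 0.0135
17.3 18.9 False ft -0.3 fr 0.6 fy 0.5 1822 0.17747685986549286
17.8 15.9 False ft -0.7 fr -0.1 fy 1.9 2492 0.1800253060179215
18.3 12.9 False ft -0.7 fr -1.3 fy 2.1 3138 0.18285759926385572
18.8 9.9 False ft 0.0 fr -1.3 fy 3.1 3802 0.1849995360464677
19.3 6.9 False ft 1.3 fr -3.1 fy 3.1 4339 0.18540547009414382
19.8 3.9 False ft -1.3 fr -4.4 fy 4.1 4894 0.1856986044966538
20.3 0.9 False ft -0.4 fr -6.2 fy 2.9 5408 0.18617350057501592
20.6 0.0 False ft -0.1 fr -7.7 fy 3.9 5402 0.1862003734749978
end 20.62 [ 0.5724 -0.0509  0.1868] [ 0.1166  2.7396 -7.0363] 0.0134
```

```bash
cat >> h.py <<'E'
def cur():
    s=env.get_state()['tcp_pos']-C; return np.arctan2(s@EX,s[2])
def regrip():
    env.grip(.03); pos,q=wp(cur()); env.movel(pos,.05,rot=q); env.grip(0,20)
E
python3 - <<'E'
from h import *
regrip();p('regrip')
t=sweep(cur(),np.radians(-14),step=np.radians(2)); p('end')
if t<np.radians(-13):
    regrip(); t=sweep(cur(),np.radians(-26),step=np.radians(2))
shot('wrist','w8');shot('side','s8')
E
```

```text
regrip 21.55 [ 0.5731 -0.0508  0.1871] [-0.0872  0.8509  1.5476] 0.0137
21.9 -1.7 False ft -0.4 fr 0.7 fy 0.7 5323 0.1860809005253934
22.3 -3.7 False ft -0.5 fr 0.9 fy 0.8 5161 0.1859746742636997
22.7 -5.7 False ft -0.4 fr 1.9 fy -0.4 5004 0.1856368102294472
23.1 -7.7 False ft -0.4 fr 1.4 fy 0.6 5255 0.18134327102504136
end 23.12 [ 0.558  -0.0515  0.1861] [0.3155 0.7448 1.8882] 0.0134
```

The pin dropped at about -7.7° with almost no rim force. I'll measure again before letting go.

Run:
```python
from h import *
env.dwell(.2);print(knobz());p('now')
im,d,c=load('w8');cv2.imwrite('pics/v8.png',im)
```

```text
(np.int64(5265), np.float64(0.18132856302162856))
now 23.47 [ 0.558  -0.0515  0.1861] [-0.0371  0.6129  2.081 ] 0.0137
```

View pics/v8.png

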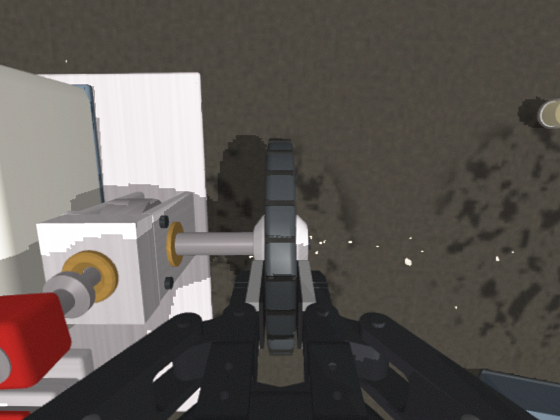

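The view shows the shoulder lower, at (70,290), next to the bush at (92,278). The drop reads about 4.7 mm of the expected 6, so I'll nudge the wheel slightly forward with a low force limit to centre the hole.

Run:
```python
from h import *
t=cur()
for i in range(4):
    t-=np.radians(.5); pos,q=wp(t); h=env.movel(pos,.01,rot=q,stop_force=5)
    f=env.get_state()['force']; ft=f@(np.cos(t)*EX-np.sin(t)*EZ); print(h,np.degrees(t),ft,f,knobz())
    if h or ft>4: break
```

```text
False -8.083702797721301 1.7016142025320116 [1.4871 1.5877 1.2279] (np.int64(5194), np.float64(0.18133080945255317))
False -8.583702797721301 1.663575309393917 [1.5166 1.4336 0.757 ] (np.int64(5110), np.float64(0.1812103074201414))
False -9.083702797721301 1.3885584180085306 [1.1128 1.2615 1.5503] (np.int64(4991), np.float64(0.18114989264012704))
False -9.583702797721303 2.2488824039916304 [1.917  1.5244 1.8307] (np.int64(4904), np.float64(0.1810142847115691))
```

Run:
```python
from h import *
t=cur()+np.radians(.7); pos,q=wp(t); env.movel(pos,.01,rot=q,stop_force=5);p('back')
env.grip(.04); pos,q=wp(t,.20); env.movel(pos,.15,rot=q)
qd=quat(YAW)
env.reach(np.array([.570,.0,.33]),qd); env.grip(0,20); env.dwell(.2)
im,d,c=shot('wrist','w9');W=cloud(c,d); hsv=cv2.cvtColor(im,cv2.COLOR_BGR2HSV)
m=((hsv[...,0]<8)|(hsv[...,0]>172))&(hsv[...,1]>120)&(np.hypot(W[...,0]-.569,W[...,1]-.037)<.03)
P=W[m];top=np.percentile(P[:,2],95);r=cv2.minAreaRect(P[P[:,2]>top-.004][:,:2].astype(np.float32));print(top,r);p('w')
```

```text
back 24.96 [ 0.5557 -0.0515  0.1858] [1.6648 1.6158 3.1127] 0.0137
0.18145340361511175 ((0.5666896104812622, 0.0390460267663002), (0.022945743054151535, 0.024241978302598), 7.731330871582031)
w 28.06 [0.57 0.   0.33] [-0.4648 -0.4845 -0.2115] -0.0002
```

Run:
```python
from h import *
g=[.5682,.0380]
env.reach(np.array([*g,.29]),quat(YAW))
env.movel(np.array([*g,.262]),.08,stop_force=6);env.dwell(.2);p('pre')
for z in np.arange(.258,.2395,-.002):
    h=env.movel(np.array([*g,z]),.01,stop_force=14);p('%s %.4f'%(h,z))
    if h: break
```

```text
pre 29.09 [0.5685 0.0381 0.2624] [-0.7043  0.1828  0.272 ] -0.0002
False 0.2580 29.64 [0.5682 0.038  0.2579] [ 1.2023 -0.616   0.1873] -0.0001
False 0.2560 29.99 [0.5682 0.038  0.2559] [ 0.153   0.4579 -0.2155] 0.0001
False 0.2540 30.34 [0.5682 0.038  0.2539] [ 0.3581  0.1921 -0.5609] 0.0002
False 0.2520 30.69 [0.5684 0.0381 0.2522] [0.4807 0.1487 1.4388] -0.0003
False 0.2500 31.04 [0.5685 0.0382 0.2503] [0.8796 0.4246 4.124 ] 0.0001
False 0.2480 31.39 [0.5684 0.0381 0.2481] [1.7635 1.3905 3.3654] 0.0001
False 0.2460 31.74 [0.5684 0.038  0.2461] [0.6682 0.2023 3.7169] -0.0003
False 0.2440 32.09 [0.5683 0.0379 0.2441] [0.8318 0.0381 4.9585] 0.0001
False 0.2420 32.44 [0.5688 0.0379 0.2428] [1.1724 0.5289 8.102 ] -0.0003
True 0.2400 32.71 [0.57   0.0379 0.2427] [-1.473  -0.2841  7.0374] 0.0001
```

The press passed the ball at about 4 N and came to a hard stop at TCP z = 0.2427, against 0.2426 expected for home. I'll back off and check.

Run:
```python
from h import *
s=env.get_state()['tcp_pos']
env.movel(np.array([s[0],s[1],.30]),.1)
env.reach(np.array([.570,-.0,.33]),quat(YAW));env.dwell(.3)
im,d,c=shot('wrist','w10');W=cloud(c,d); hsv=cv2.cvtColor(im,cv2.COLOR_BGR2HSV)
m=((hsv[...,0]<8)|(hsv[...,0]>172))&(hsv[...,1]>120)&(np.hypot(W[...,0]-.569,W[...,1]-.037)<.03)
P=W[m];top=np.percentile(P[:,2],95);print(top,cv2.minAreaRect(P[P[:,2]>top-.004][:,:2].astype(np.float32)));p('w')
env.movel(np.array([.50,-.15,.33]),.2)
im2,_,_=shot('side','s10')
cv2.imwrite('pics/v10.png',np.hstack([cv2.resize(im[100:310,200:360],(320,420)),cv2.resize(im2[140:260,200:330],(455,420),interpolation=2)]))
```

```text
0.1710012989790018 ((0.567857563495636, 0.03915582597255707), (0.022905681282281876, 0.02322309836745262), 7.269631385803223)
w 34.09 [0.5697 0.0008 0.3294] [-0.1079  0.2602 -1.0206] 0.0
```

View pics/v10.png

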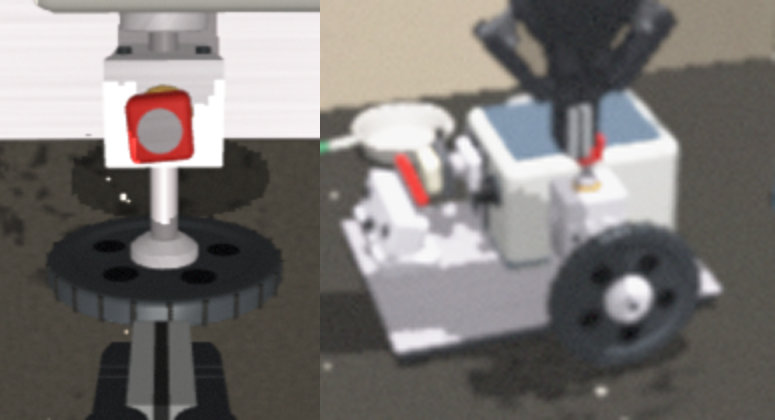

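The left crop shows the knob low over the bush at (160,128). The right one shows the shoulder down on the brass bush at (588,185) and the gripper clear. Knob top is at 0.171, against 0.170 for home, so I'm handing in.

Run:
```python
from h import *
p('end'); job.job_done()
```

```text
end 35.12 [ 0.5006 -0.1484  0.3301] [-0.0562  0.4641 -0.2124] 0.0002
the job is handed in; nothing more can be done
```

The handwheel is locked: the pin is pressed home in the guide, the gripper is clear of everything, and I handed the job in at about 35 s of the 72 s allowed.

- **Insertion:** I took the pin from the tool stand, stood it in the guide hole and let it rest on the collar.
- **Turning the wheel:** I turned the handwheel forward about 43° in small steps. I regripped twice along the way to relieve side load. The pin dropped in with only about 2 N at the rim.
- **Pressing home:** I pressed the pin down with closed fingertips. It passed the spring ball at about 4–5 N and then met a firm stop, where I held the press to 14 N. The fingertips stopped at a knob-top height of 0.1701 m, against 0.170 m expected for home.

**Checks that disagreed slightly:**
- **Final height:** the wrist camera's last reading put the knob top at 0.171 m, about 1 mm above the fully home height. That is within the 2 mm tolerance and the camera's error.
- **First drop:** the first drop read about 5 mm rather than 6 mm.
- **Knob position:** its sideways reading varied by 1–2 mm between views, and one oblique view was off by 5 mm.

I did not measure the bystander objects again, but the arm never went near them.

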